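Pin the link arm into its fork and lock the pin

ROBOT

A 6-joint arm with a two-finger parallel gripper is mounted at the origin on a cart in front of the work surface, level with it; the furniture and walls round the work are solid. World frame = base frame: x ahead of the robot, y to its left, z up, the work surface at z = 0. Lengths are in m, angles in degrees, forces in N, time in s.
With the tool pointing down it reaches from about 0.325 to 0.775 m from the base axis. Payload 5.5 kg.
Tool frame: the origin (TCP) lies midway between the tips of the shut fingers; the grasp point (between the pads) lies 19 mm behind it; z points along the fingers, y is the line along which they close (so a half turn about z gives the same grasp; the last joint's range is limited). The gripper opens to 88 mm and grips with 3 to 60 N. Pads are 20 mm wide; open, the fingers measure 115 mm over their backs; the gripper's body (75 mm by 178 mm) begins 61 mm behind the grasp point.
Start: joints at [-67.764, 5.22, 70.514, -0, 104.267, -3.249], TCP at [0.258, -0.542, 0.223] pointing down, gripper open.
Joint ranges: [-164.24, 164.24], [-49.07, 125.15], [9.68, 141.18], [-86.29, 266.29], [3.28, 154.24], [-151.56, 151.56]. Speed limits (degrees/s): [147.25, 147.25, 172.46, 180, 180, 180].

INTERFACE

Orientations are given as [roll, pitch, yaw] about the fixed x, y, z axes, in that order (R = Rz(yaw) Ry(pitch) Rx(roll)).
In Python, from station import env gives the robot as it stands.
- The arm moves only by the tool drive_tool, never from a script. Its argument "steps" is a list of rows, each a list of 7 numbers: the shift along the tool's x, y, z each as a share of 0.05 m, from -1 to 1, then the turn, a rotation vector about the tool's x, y, z each as a share of 360 degrees, from -1 to 1, then the closure, from 0 (fully open) to 1 (shut). In form: [[dx, dy, dz, ax, ay, az, grip], ...]. A call has 1 to 10 rows; each row shifts and turns the commanded pose from where the row before left it, along the tool's axes as they then stand; what a row does not reach is not made up. A row lasts 1/10 s, in which the tool goes at most 50 mm and 8.59 degrees, less where a joint would pass 70% of its speed; a pose out of reach is approached as far as the arm can. A call with a number of a shift or a turn outside -1 to 1 is refused whole. A call with a gripper value outside its range is refused whole. The fingers move at their own pace and stop on an object; the grip force is fixed at half the most. Time passes only in rows, so rows that do not move let the fingers close. It gives the time, the measured TCP pose, the force, the opening and the grip force at its end, in the units of the state.
- env.read_state(): the state, without advancing time (a new reading comes with each control period).
- env.get_image(name): name is "side" or "top"; returns a dict with "pixels" (480x640x3 uint8, blue, green, red), "range_z" (480x640 float32, m along the optical axis (not along the pixel's ray), 0 where there is no reading), "fx", "fy", "cx", "cy" (pixels), "dist_coeffs" ([k1, k2, p1, p2, k3] as OpenCV has them; the pictures are not rectified), "world_to_cam" (4x4, takes a point from world to camera coordinates). Camera axes: x right, y up, looking along -z (the intrinsics and any distortion apply to the point x, -y, -z); pixel columns grow to the right and rows downward; lengths in m; the calibration is good to about 2 mm. A picture is of the moment at which its call begins.
- env.finish_job(): hands the job in; it is judged then, once.
Trained networks look in a picture, given as the dict that the camera call returned (one of the last four; its "shot" number tells which), for a name from the list of things; names that differ only in an ending like _2 or _b are one class to them, and where a whole thing is asked for, a point or a joint stands for the part that bears it (a point fixed in the world has none). Each returns a list of dicts, best first, with "score" (0 to 1); they miss things now and then, are a little off and sometimes report something else, mostly with a low value. They report only what shows in the picture. A call takes as long as a camera call. They do not tell look-alikes from the thing itself.
- env.regions_of(picture, label): "pixels" (480x640 bool, what is visible of it).
- env.spot_point(picture, label): "point" ([x, y, z] in m, in world coordinates, good to about 4 mm: a listed point, or the origin of a listed thing).
The state is a dict: "time_s": time; "joint_positions": joint angles; "joint_vel": joint speeds; "joint_efforts": joint torques, N m; "eef_pos": TCP position; "tcp_rot": TCP orientation; "ft_force": force on the tool from outside, world axes, zero at the start; "wrist_torque": the same for the moment, N m; "opening": opening from 0.0 (shut) to 1.0 (fully open); "grasp_force": force on a finger pad.
Only numpy, scipy, OpenCV 4.12 (cv2) and the standard library are available. Lean on these libraries where they do the work, as an engineer would, in place of code of your own. Each camera call takes 0.05 s, during which the arm holds its last target. There are 200 camera calls.

TASK

On the small sloping fixture, swing the flat link arm home into the fork so that the holes line up, then take the long, wide-flanged pin from the rack and push it through fork and arm until its flange sits flat on the fork, and finally swing the keeper bar fully across the pin's flange. Leave the short pin in the rack, and leave the thread spool, the tape roll and the spanner where they are.

Things in the scene. Friction and masses are not known exactly. Their poses are not given: they have to be found in the camera images.
- bed: sloping grey plate 180 x 130 x 8 mm of the fixture, fixed on a stand. Its frame: origin in the middle of the plate's upper face, 75 mm above the table; x points up the slope (away from the robot), y across it to the left, z square to the plate, 30 degrees off vertical, leaning towards the low side. The steel fork stands on its upper part
- fork_hole (a point): middle of the hole's mouth on the fork's upper face, at bed x 50, y 0, z 44 mm; axes as the bed's: the pin goes in along -z. Fork: two 8 mm cheeks, upper faces at bed z 22 and 44, x 28 to 100, y -30 to 22 mm, walled at -y and at the top end, open at +y and the low side; 14 mm hole through both cheeks, 18 mm hole in the plate below for the pin's end
- link (a joint): link arm's angle, rad: 0 = home on its stop, lying along bed +x, its 14 mm eye hole in line with the fork's; grows as it swings out towards bed +y, to 1.1. Aluminium arm 10 mm thick (bed z 24 to 34 mm), eye 120 mm from the pivot; stiff hinge (0.12 N m), stays where it is left
- link_post (a point): centre of the top end of the round grip post of the link arm: diameter 14 mm, 30 mm high above the arm (z = 34 to 64 mm of the bed, with a low 20 mm collar 3 mm high at its foot), 65 mm from the arm's pivot; square to the bed; the point's axes turn with the arm
- keeper (a joint): keeper bar's angle, rad: 0 = fully across, on its stop, pointing down the bed (-x) beside the pin's stem and over its flange; grows as it swings out towards bed -y, to 1.9. Bar 10 mm wide, 5 mm thick, underside at bed z 51 mm: it passes 2 mm over a seated flange, a pin standing proud blocks it. Stays where it is left (0.05 N m)
- keeper_stud (a point): centre of the top end of the keeper's round grip stud: diameter 10 mm, 24 mm high (z = 56 to 80 mm of the bed), 56 mm from the keeper's pivot
- pin_long: the clevis pin to use: steel, round; shank 12 mm in diameter and 42 mm long with a 7 mm tapered nose, flange 32 mm in diameter and 5 mm thick, and above it a grip stem 12 mm in diameter and 32 mm high. Origin in the middle of the flange's underside (where the shank begins); z points up along the stem (shank towards -z). Starts upright in one of the rack's two holes; 90 g
- pin_short: the other pin in the rack, too short: shank 12 x 24 mm, flange 22 mm in diameter, stem 9 mm in diameter and 24 mm high. Origin and axes as for the long pin. To be left in the rack
- rack: fixed aluminium pin rack, an open-fronted table 46 x 124 mm (foot 60 x 134 mm); origin in the middle of its underside on the table, z up, y along its length; top face at 60 mm with two 15 mm holes at y = -35 and +35 mm
- spool: spool of rust-coloured thread standing upright, 48 mm wide, 56 mm high; origin under its middle. Bystander
- tape: roll of green tape lying flat on its own beyond the fixture and rack, 69 mm across, 21 mm high; origin under its middle. Bystander
- wrench: open-ended spanner lying flat, 159 mm long, 6 mm thick; origin under its middle. Bystander
- link_pivot (a point): the link arm's pivot axis, at bed x -70, y 0, z 0 mm; its axes are those of the bed, and the arm turns about z
- keeper_pivot (a point): the keeper's pivot axis, at bed x 86, y -14, z 44 mm, on the fork's upper cheek; its axes are those of the bed, and the keeper turns about z
Things that resemble listed ones, but are neither listed nor needed, are in the scene too. What is shaped like the pin_long but blue or turquoise is not meant.

How it is judged:
By the outcome, as a careful person would: the job done as asked, in the order asked, and still so for the second after the job is handed in, with the robot touching nothing.
It also fails if it takes over 69 s, if anything falls off the work surface, if the arm or the gripper's body presses on something with over 40 N, if the wrist force passes 120 N, or if a joint passes its speed limit or range.

## Working session

There is one attempt and no reset: what is moved stays moved. The work goes in short steps, Python scripts to look and compute and a tool call to move; the robot and the scene stay as the last step left them, time stands still between calls to the robot, and variables do not carry over. Pictures are saved under pics/ and viewed, at most 10 in all, crops included, and the job is handed in when it is done.

Besides the shell and the picture viewer there is one more tool, called after ">>>" as name(argument=value, ...), one argument or row to a line, values as JSON. drive_tool: Moves the arm, as the interface text tells. Shift numbers are shares of 0.05 m and turn numbers shares of 360 degrees, none past 1 either way. Its arguments: {"type":"object","properties":{"steps":{"type":"array"}},"required":["steps"]}

```bash
ls; mkdir -p pics
cat > h.py <<'E'
import numpy as np, cv2
from scipy.spatial.transform import Rotation as R
from station import env
def world(p,u,v,z=None):
    "pixel->world by depth"
    K=np.array([[p['fx'],0,p['cx']],[0,p['fy'],p['cy']],[0,0,1]])
    n=cv2.undistortPoints(np.array([[[u,v]]],float),K,np.array(p['dist_coeffs']))[0,0]
    d=p['range_z'][int(v),int(u)] if z is None else z
    c=np.array([n[0]*d,-n[1]*d,-d,1])
    return (np.linalg.inv(p['world_to_cam'])@c)[:3]
def pix(p,X):
    c=(np.array(p['world_to_cam'])@np.r_[X,1])[:3]*[1,-1,-1]
    K=np.array([[p['fx'],0,p['cx']],[0,p['fy'],p['cy']],[0,0,1]])
    return cv2.projectPoints(c[None],np.zeros(3),np.zeros(3),K,np.array(p['dist_coeffs']))[0].ravel()
E
python3 - <<'E'
from h import *
s=env.read_state();print(s)
for n in('side','top'):
    p=env.get_image(n);cv2.imwrite(f'pics/{n}0.png',p['pixels'])
    print(n,np.linalg.inv(p['world_to_cam'])[:3,3])
    for l in['bed','fork_hole','link_post','keeper_stud','pin_long','pin_short','rack','spool','tape','wrench','link_pivot','keeper_pivot']:
        for r in env.spot_point(p,l)[:4]:
            print(l,np.round(r['point'],3),round(r['score'],2),pix(p,r['point']).round())
E
```

```text
pics
{'time_s': 0.0, 'joint_positions': array([-6.77664866e+01,  5.26311949e+00,  7.05808275e+01,  1.34069104e-03,
        1.04268547e+02, -3.24880123e+00]), 'joint_vel': array([-0.05915674,  0.04268794,  0.05730899, -0.03711583, -0.05295433,
        0.0493669 ]), 'joint_efforts': array([ 2.60984787e-03, -4.46444857e+01, -4.06443214e+01,  6.98821130e-02,
        2.93679780e-02, -1.58421149e-04]), 'eef_pos': array([ 0.25802859, -0.54134695,  0.22151716]), 'tcp_rot': array([-1.79887760e+02, -7.67313528e-03,  2.54826363e+01]), 'ft_force': array([-0.03184773,  0.79766827,  0.46966603]), 'wrist_torque': array([0.0078593 , 0.01880115, 0.04319783]), 'grasp_force': 0.0, 'opening': 0.9967325801889053}
side [ 0.52199318 -1.06136083  0.74168783]
bed [0.508 0.266 0.072] 0.57 [278. 209.]
fork_hole [0.516 0.284 0.14 ] 0.7 [280. 184.]
link_post [0.46  0.24  0.123] 0.73 [260. 198.]
link_post [ 0.698  0.166 -0.003] 0.66 [350. 247.]
keeper_stud [0.586 0.28  0.193] 0.68 [305. 166.]
keeper_stud [0.462 0.237 0.123] 0.4 [260. 198.]
pin_long [ 0.604 -0.126  0.058] 0.76 [326. 293.]
pin_long [ 0.599 -0.221  
[... 633 characters left out ...]
.512 0.285 0.138] 0.6 [206. 263.]
link_post [0.454 0.234 0.125] 0.68 [229. 294.]
link_post [ 0.603 -0.126  0.062] 0.64 [401. 242.]
keeper_stud [0.585 0.277 0.192] 0.74 [208. 222.]
pin_long [ 0.605 -0.128  0.064] 0.74 [401. 241.]
pin_long [ 0.58  -0.325  0.038] 0.67 [485. 260.]
pin_long [ 0.6   -0.215  0.041] 0.52 [437. 248.]
pin_long [ 0.497 -0.1    0.042] 0.42 [386. 289.]
pin_short [ 0.589 -0.059  0.06 ] 0.62 [370. 246.]
rack [ 0.598 -0.091  0.001] 0.81 [381. 248.]
spool [0.464 0.003 0.   ] 0.86 [339. 302.]
tape [0.694 0.167 0.004] 0.67 [277. 202.]
wrench [ 0.713 -0.074  0.   ] 0.71 [376. 202.]
link_pivot [0.479 0.208 0.042] 0.68 [249. 287.]
keeper_pivot [0.543 0.307 0.157] 0.57 [195. 246.]
```

Run:
```python
import cv2
a=cv2.imread('pics/top0.png');b=cv2.imread('pics/side0.png')
cv2.imwrite('pics/c1.png',cv2.resize(a[170:350,150:400],(800,576),interpolation=cv2.INTER_CUBIC))
cv2.imwrite('pics/c2.png',cv2.resize(b[140:400,220:420],(460,598),interpolation=cv2.INTER_CUBIC))
```

```text
(no output)
```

View pics/top0.png

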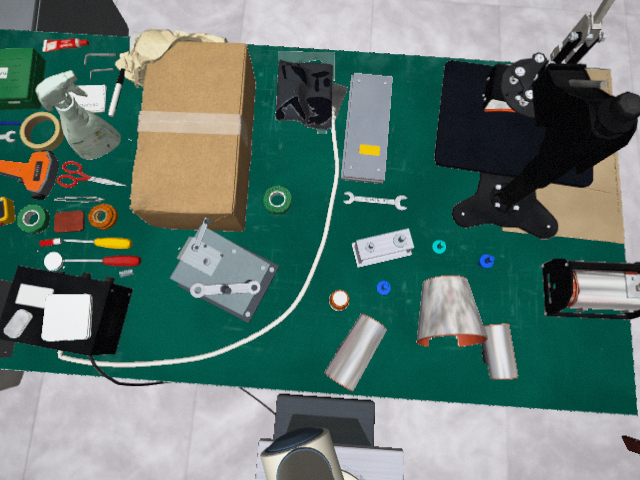

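View pics/c1.png

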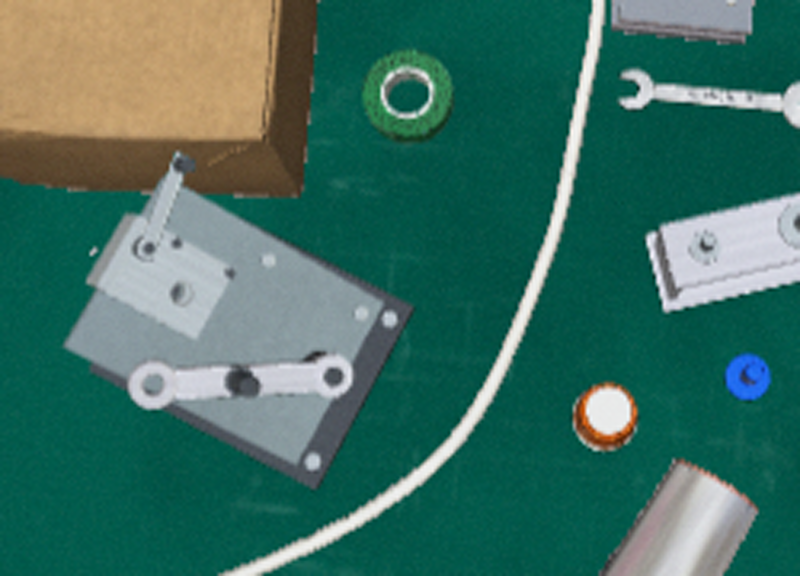

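View pics/c2.png

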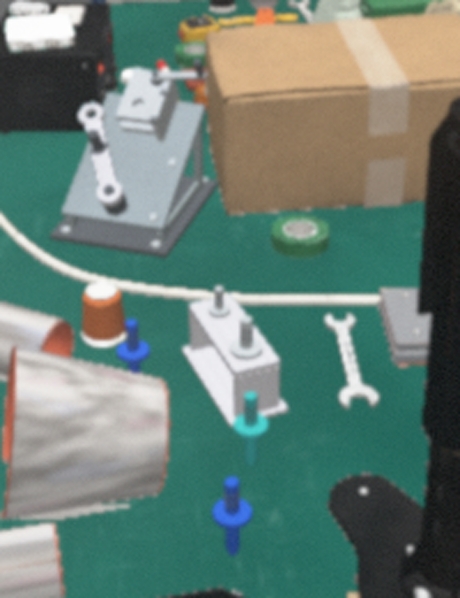

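Top picture: the fixture is at about (225,270), with the link swung out towards +y. The keeper is out beside the carton.

Candidates for the long pin, as (top px):
- silver wide-flanged in the rack (401,241)
- silver small-flanged in the rack (370,246), which is the short pin
- turquoise (439,246)
- blue (487,261)
- blue (384,288)

I choose (401,241): the crop shows it is steel, in the rack, with the wide flange.

```bash
cat >> h.py <<'E'
def Bed(yaw): return R.from_euler('z',yaw)*R.from_euler('y',-np.pi/6)
E
python3 - <<'E'
from h import *
from scipy.optimize import least_squares
obs=[((-70,0,0),[.483,.212,.041]),((-70,0,0),[.479,.208,.042]),((50,0,44),[.516,.284,.14]),((50,0,44),[.512,.285,.138]),((86,-14,44),[.54,.308,.157]),((86,-14,44),[.543,.307,.157]),((0,0,0),[.508,.266,.072]),((0,0,0),[.509,.266,.078])]
B=np.array([o[0] for o in obs])/1e3;W=np.array([o[1] for o in obs])
f=lambda q:((Bed(q[2]).apply(B)+[q[0],q[1],.075])-W).ravel()
s=least_squares(f,[.5,.26,1.]);q=s.x;print(q,np.degrees(q[2]),np.round(s.fun.reshape(-1,3)*1e3,1))
r=Bed(q[2]);o=np.array([q[0],q[1],.075])
inv=lambda X:(r.inv().apply(np.array(X)-o)*1e3).round(1)
for X in([.46,.24,.123],[.454,.234,.125]):
    b=inv(X);print('post',b,np.degrees(np.arctan2(b[1],b[0]+70)))
for X in([.586,.28,.193],[.585,.277,.192]):
    b=inv(X);print('stud',b,np.degrees(np.arctan2(-(b[1]+14),-(b[0]-86))))
p=env.get_image('top')
for u,v in[(150,200),(200,60),(200,200),(235,225),(240,150),(240,215),(140,215),(60,320)]:print((u,v),world(p,u,v).round(3), inv(world(p,u,v)))
# surface points near fixture above bed-> refine check: plate plane
pts=np.array([world(p,u,v) for u,v in[(235,255),(260,275),(245,305),(230,265)]]);print(r.inv().apply(pts-o).round(4))
# rack holes
pl=np.array([.6045,-.127]);ps=np.array([.586,-.0585]);print('rack yaw',np.degrees(np.arctan2(*(ps-pl)[::-1]))-90)
E
```

```text
[0.50669971 0.26546211 1.14232754] 65.45054663662805 [[-1.5 -1.7 -1. ]
 [ 2.5  2.3 -2. ]
 [-0.5  0.8 -1.9]
 [ 3.5 -0.2  0.1]
 [ 1.2 -0.6 -0.9]
 [-1.8  0.4 -0.9]
 [-1.3 -0.5  3. ]
 [-2.3 -0.5 -3. ]]
post [-12.9  31.9  62.9] 29.190738751157912
post [-18.7  34.9  68.6] 34.22792001891669
stud [ 99.  -66.1  79.1] 104.01036461715104
stud [ 95.8 -66.4  79.8] 100.59324560781894
(150, 200) [0.631 0.411 0.163] [203.2 -52.3 -15.4]
(200, 60) [0.961 0.35  0.165] [ 274.7 -378.2  -55. ]
(200, 200) [0.637 0.307 0.166] [ 125.3 -101.4   32.8]
(235, 225) [0.612 0.249 0.074] [  24.1 -103.2  -15.5]
(240, 150) [0.762 0.242 0.145] [ 108.3 -242.1   18.8]
(240, 215) [0.632 0.237 0.089] [  29.6 -126.2   -1.4]
(140, 215) [0.605 0.44  0.132] [201.4 -17.1 -50.2]
(60, 320) [0.376 0.559 0.145] [219.2 241.1 -45.3]
[[-0.0065 -0.0443  0.0019]
 [-0.0813 -0.0348  0.0004]
 [-0.0846  0.0401  0.0047]
 [-0.0087 -0.0199  0.0007]]
rack yaw 15.113473059576037
```

```bash
cat >> h.py <<'E'
O=np.array([.5067,.2655,.075]);r=Bed(1.1423);RB=r*R.from_euler('x',180,degrees=True)
W=lambda b:r.apply(np.array(b)/1e3)+O
inv=lambda X:(r.inv().apply(np.array(X)-O)*1e3).round(1)
def cur():
    s=env.read_state();return np.array(s['eef_pos']),R.from_euler('xyz',s['tcp_rot'],degrees=True)
def plan(legs,P=None,Q=None,step=.04):
    "legs: (pos,rot); prints shift units (tool axes before turn) & turn units"
    if P is None:P,Q=cur()
    for p,q in legs:
        d=Q.inv().apply(p-P)/.05;t=np.degrees((Q.inv()*q).as_rotvec())/360
        print('shift',d.round(3),'rows>=',round(np.linalg.norm(d)*.05/step,1),'turn',t.round(4),'rows>=',round(np.linalg.norm(t)*360/7,1));P,Q=p,q
E
python3 - <<'E'
from h import *
D=lambda y:R.from_euler('xyz',[180,0,y],degrees=True)
print('yaw',RB.as_euler('xyz',degrees=True))
a=W([-15,34,130]);print(a, W([-15,34,42]))
plan([(np.array([.45,-.3,.3]),D(65.45)),(a,RB),(W([-15,34,42]),RB)])
E
```

```text
yaw [180.         -30.          65.44896894]
[0.44336861 0.20868773 0.1800833 ] [0.46165076 0.24870976 0.10387307]
shift [ 5.543 -2.711 -1.547] rows>= 8.0 turn [ 0.     0.    -0.111] rows>= 5.7
shift [ 9.199 -4.348  2.398] rows>= 13.1 turn [-0.      0.0833  0.    ] rows>= 4.3
shift [0.   0.   1.76] rows>= 2.2 turn [0. 0. 0.] rows>= 0.0
```

>>> drive_tool(
  steps=[
    [0.5,-0.25,-0.2,0,0,0,0.4],
    [0.55,-0.27,-0.2,0,0,0,0.4],
    [0.55,-0.27,-0.2,0,0,0,0.4],
    [0.55,-0.27,-0.2,0,0,0,0.4],
    [0.55,-0.27,-0.2,0,0,0,0.4],
    [0.55,-0.27,-0.2,0,0,0,0.4],
    [0.55,-0.27,-0.2,0,0,0,0.4],
    [0.55,-0.27,-0.1,0,0,0,0.4],
    [0.55,-0.27,0,0,0,0,0.4],
    [0.55,-0.27,0,0,0,0,0.4],
  ],
)

```text
time_s: 2.35
eef_pos: [0.4472, -0.3024, 0.2981]
tcp_rot: [180.0, -0.0, 25.5]
ft_force: [0.1, -0.7, -0.1]
opening: 0.603
grasp_force: 0.0
```

>>> drive_tool(
  steps=[
    [0,0,0,0,0,-0.0185,0.4],
    [0,0,0,0,0,-0.0185,0.4],
    [0,0,0,0,0,-0.0185,0.4],
    [0,0,0,0,0,-0.0185,0.4],
    [0,0,0,0,0,-0.0185,0.4],
    [0,0,0,0,0,-0.0185,0.4],
  ],
)

```text
time_s: 2.95
eef_pos: [0.4465, -0.3034, 0.2977]
tcp_rot: [180.0, 0.0, 65.7]
ft_force: [1.3, 1.0, 0.1]
opening: 0.602
grasp_force: 0.0
```

>>> drive_tool(
  steps=[
    [0.65,-0.3,0,0,0,0,0.4],
    [0.65,-0.3,0,0,0,0,0.4],
    [0.65,-0.3,0,0,0,0,0.4],
    [0.65,-0.3,0,0,0,0,0.4],
    [0.65,-0.3,0,0,0,0,0.4],
    [0.65,-0.3,0,0,0,0,0.4],
    [0.65,-0.3,0,0,0,0,0.4],
    [0.65,-0.3,0,0,0,0,0.4],
    [0.65,-0.3,0,0,0,0,0.4],
    [0.65,-0.3,0,0,0,0,0.4],
  ],
)

```text
time_s: 3.95
eef_pos: [0.4448, 0.056, 0.2979]
tcp_rot: [180.0, -0.0, 65.4]
ft_force: [0.2, -0.7, 0.3]
opening: 0.599
grasp_force: 0.0
```

>>> drive_tool(
  steps=[
    [0,0,0,0,0.0208,0,0.4],
    [0,0,0,0,0.0208,0,0.4],
    [0,0,0,0,0.0208,0,0.4],
    [0,0,0,0,0.0208,0,0.4],
  ],
)

```text
time_s: 4.35
eef_pos: [0.4452, 0.0552, 0.2989]
tcp_rot: [179.8, -30.3, 65.6]
ft_force: [-0.8, 0.6, 0.2]
opening: 0.602
grasp_force: 0.0
```

Run:
```python
from h import *
s=env.read_state();print(s['time_s'],s['joint_positions'].round(1),s['eef_pos'],s['tcp_rot'])
plan([(W([-15,34,110]),RB),(W([-15,34,42]),RB)])
```

```text
4.35 [-20.8 -27.4  96.1  31.6 106.3  14.1] [0.44518697 0.05515349 0.29891044] [179.78944757 -30.26178333  65.62099031]
shift [ 1.203 -1.314  3.85 ] rows>= 5.3 turn [ 0.0003 -0.0007  0.0004] rows>= 0.0
shift [0.   0.   1.36] rows>= 1.7 turn [0. 0. 0.] rows>= 0.0
```

>>> drive_tool(
  steps=[
    [0.15,-0.164,0.48,0,0,0,0.4],
    [0.15,-0.164,0.48,0,0,0,0.4],
    [0.15,-0.164,0.48,0,0,0,0.4],
    [0.15,-0.164,0.48,0,0,0,0.4],
    [0.15,-0.164,0.48,0,0,0,0.4],
    [0.15,-0.164,0.48,0,0,0,0.4],
    [0.15,-0.164,0.48,0,0,0,0.4],
    [0.15,-0.164,0.48,0,0,0,0.4],
    [0,0,0.4,0,0,0,0.4],
    [0,0,0,0,0,0,0.4],
  ],
)

```text
time_s: 5.35
eef_pos: [0.4495, 0.2261, 0.141]
tcp_rot: [-179.8, -29.8, 65.4]
ft_force: [0.5, 0.2, -1.1]
opening: 0.601
grasp_force: 0.0
```

Run:
```python
from h import *
print(inv(cur()[0]))
ims=[]
for n in('side','top'):
    p=env.get_image(n)
    for l in['link_post','fork_hole']:
        for x in env.spot_point(p,l)[:2]:print(n,l,inv(x['point']),round(x['score'],2))
    u,v=pix(p,W([0,0,40])).astype(int);c=p['pixels'][v-70:v+70,u-90:u+90];ims.append(cv2.resize(c,None,fx=4,fy=4,interpolation=3)[:,:400] if 0 else cv2.resize(c,(400,311),interpolation=3))
cv2.imwrite('pics/d1.png',np.hstack(ims))
```

```text
[-18.6  35.6  87. ]
side link_post [-14.3  30.9  66.8] 0.86
side link_post [50.2 -4.2 44.7] 0.39
side fork_hole [50.6  0.6 48. ] 0.88
top link_post [-17.5  36.5  67.6] 0.85
```

View pics/d1.png

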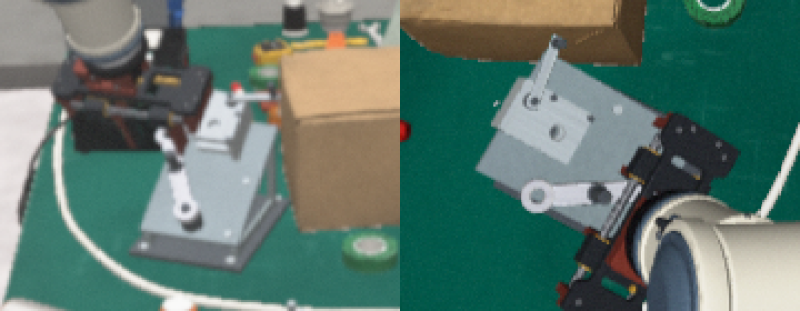

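The tool hangs over the post: in the right half the post is at (600,193), and the gripper body runs along bed y. Link, fork and keeper are untouched. I'm descending and gripping.

>>> drive_tool(
  steps=[
    [0.06,0.03,0.2,0,0,0,0.4],
    [0,0,0.2,0,0,0,0.4],
    [0,0,0.25,0,0,0,0.4],
    [0,0,0.25,0,0,0,0.4],
    [0,0,0,0,0,0,0.6],
    [0,0,0,0,0,0,0.8],
    [0,0,0,0,0,0,0.9],
    [0,0,0,0,0,0,0.9],
    [0,0,0,0,0,0,0.9],
    [0,0,0,0,0,0,0.9],
  ],
)

```text
time_s: 6.65
eef_pos: [0.4632, 0.2473, 0.1069]
tcp_rot: [179.9, -30.0, 65.4]
ft_force: [1.5, -1.2, 1.0]
opening: 0.154
grasp_force: 30.0
```

Run:
```python
from h import *
s=env.read_state();b=inv(s['eef_pos']);print(b,s['opening']*88,s['grasp_force'],RB.inv().apply(s['ft_force']).round(1),s['wrist_torque'])
a=np.arctan2(b[1],b[0]+70);print(np.degrees(a),np.hypot(b[1],b[0]+70))
```

```text
[-14.1  32.   45. ] 13.567162029210927 30.003584325313568 [ 0.2  1.9 -1.1] [-0.302833    0.05291945 -0.00472157]
29.789014374686616 64.41125678016226
```

>>> drive_tool(
  steps=[
    [0.05,0.096,0,0,0,0,0.9],
    [0.044,0.106,0,0,0,0,0.9],
    [0.034,0.108,0,0,0,0,0.9],
    [0.024,0.11,0,0,0,0,0.9],
    [0.015,0.112,0,0,0,0,0.9],
    [0.004,0.06,0,0,0,0,0.9],
    [0,0.02,0,0,0,0,0.9],
    [0,0.0,0,0,0,0,0.9],
  ],
)

```text
time_s: 7.45
eef_pos: [0.4934, 0.2446, 0.1122]
tcp_rot: [-179.8, -30.3, 65.5]
ft_force: [-0.3, 11.0, 1.7]
opening: 0.147
grasp_force: 30.0
```

```bash
cat > st.py <<'E'
from h import *
s=env.read_state();print(round(s['time_s'],2),inv(s['eef_pos']),round(s['opening']*88,1),s['grasp_force'],'F bed',r.inv().apply(s['ft_force']).round(1),(RB.inv()*cur()[1]).as_rotvec(degrees=True).round(2))
E
python3 st.py
```

```text
7.45 [-2.7  3.4 44.5] 12.9 30.01812368631363 F bed [ 9.4  4.8 -3.5] [ 0.21  0.29 -0.01]
```

>>> drive_tool(
  steps=[
    [0.03,0.02,0,0,0,0,0.9],
    [0,0.02,0,0,0,0,0.9],
    [0,0.02,0,0,0,0,0.9],
    [0,0,0,0,0,0,0.9],
  ],
)

```text
time_s: 7.85
eef_pos: [0.4961, 0.2438, 0.1124]
tcp_rot: [-179.8, -30.2, 65.4]
ft_force: [-3.0, 8.3, 2.5]
opening: 0.149
grasp_force: 30.0
```

```bash
python3 st.py
```

```text
7.85 [-2.2  0.6 44.4] 13.1 30.026723742485046 F bed [ 6.7  6.2 -1. ] [0.24 0.16 0.01]
```

>>> drive_tool(
  steps=[
    [0.02,0.02,0,0,0,0,0.9],
    [0,0.02,0,0,0,0,0.9],
    [0,0,0,0,0,0,0.9],
  ],
)

```text
time_s: 8.15
eef_pos: [0.4972, 0.2436, 0.1125]
tcp_rot: [-179.6, -30.1, 65.5]
ft_force: [-8.2, 5.3, 4.4]
opening: 0.152
grasp_force: 30.0
```

```bash
python3 st.py
```

```text
8.15 [-1.9 -0.5 44.4] 13.4 30.025341510772705 F bed [3.4 9.6 3.1] [ 0.37  0.07 -0.  ]
```

>>> drive_tool(
  steps=[
    [0,0.02,0,0,0,0,0.9],
    [0,0.02,0,0,0,0,0.9],
    [0,0,0,0,0,0,0.9],
  ],
)

```text
time_s: 8.45
eef_pos: [0.4974, 0.2437, 0.1125]
tcp_rot: [-179.4, -30.1, 65.5]
ft_force: [-16.6, 4.9, 8.3]
opening: 0.151
grasp_force: 30.0
```

```bash
python3 st.py
```

```text
8.45 [-1.8 -0.6 44.3] 13.3 30.012671649456024 F bed [ 2.  17.1  8.4] [ 0.62  0.06 -0.03]
```

>>> drive_tool(
  steps=[
    [0,-0.04,0,0,0,0,0.9],
    [0,0,0,0,0,0,0.6],
    [0,0,0,0,0,0,0.5],
    [0,0,-0.3,0,0,0,0.5],
    [0,0,-0.6,0,0,0,0.5],
    [0,0,-0.7,0,0,0,0.5],
    [0,0,-0.7,0,0,0,0.5],
    [-0.3,0.2,-0.7,0,0,0,0.5],
    [-0.3,0.5,-0.5,0,0,0,0.5],
    [-0.3,0.5,-0.3,0,0,0,0.5],
  ],
)

```text
time_s: 9.45
eef_pos: [0.499, 0.0929, 0.257]
tcp_rot: [179.7, -30.0, 65.6]
ft_force: [0.3, 0.5, 0.7]
opening: 0.5
grasp_force: 0.0
```

Run:
```python
from h import *
D=lambda y:R.from_euler('xyz',[180,0,y],degrees=True)
P,Q=cur();print(P)
plan([(P,D(65.45)),(P,D(105)),(np.array([.604,-.127,.2]),D(105))])
```

```text
[0.49898568 0.09287854 0.25696755]
shift [0. 0. 0.] rows>= 0.0 turn [ 0.0008 -0.0833  0.0001] rows>= 4.3
shift [0. 0. 0.] rows>= 0.0 turn [ 0.      0.     -0.1099] rows>= 5.6
shift [-4.791  0.891  1.139] rows>= 6.3 turn [0. 0. 0.] rows>= 0.0
```

>>> drive_tool(
  steps=[
    [0,0,0,0,-0.0208,0,0.5],
    [0,0,0,0,-0.0208,0,0.5],
    [0,0,0,0,-0.0208,0,0.5],
    [0,0,0,0,-0.0208,0,0.5],
    [0,0,0,0,0,-0.022,0.5],
    [0,0,0,0,0,-0.022,0.5],
    [0,0,0,0,0,-0.022,0.5],
    [0,0,0,0,0,-0.022,0.5],
    [0,0,0,0,0,-0.022,0.5],
    [0,0,0,0,0,0,0.5],
  ],
)

```text
time_s: 10.45
eef_pos: [0.4985, 0.0945, 0.254]
tcp_rot: [180.0, 0.0, 105.1]
ft_force: [0.8, 0.4, 0.1]
opening: 0.5
grasp_force: 0.0
```

>>> drive_tool(
  steps=[
    [-0.6,0.11,0.1,0,0,0,0.5],
    [-0.6,0.11,0.1,0,0,0,0.5],
    [-0.6,0.11,0.1,0,0,0,0.5],
    [-0.6,0.11,0.1,0,0,0,0.5],
    [-0.6,0.11,0.15,0,0,0,0.5],
    [-0.6,0.11,0.15,0,0,0,0.5],
    [-0.6,0.11,0.15,0,0,0,0.5],
    [-0.6,0.11,0.15,0,0,0,0.5],
    [0,0,0,0,0,0,0.5],
  ],
)

```text
time_s: 11.35
eef_pos: [0.6031, -0.1289, 0.2013]
tcp_rot: [-179.8, -0.0, 104.6]
ft_force: [-0.4, 0.4, 0.0]
opening: 0.501
grasp_force: 0.0
```

Run:
```python
from h import *
P,Q=cur();print(P,Q.as_euler('xyz',degrees=True))
ims=[]
for n in('side','top'):
    p=env.get_image(n)
    for l in['fork_hole','keeper_pivot','link_pivot','link_post','keeper_stud','bed']:
        for x in env.spot_point(p,l)[:1]:print(n,l,inv(x['point']),round(x['score'],2))
    for x in env.spot_point(p,'pin_long')[:2]:print(n,'pin',x['point'],x['score'])
    u,v=pix(p,W([40,0,40])).astype(int);ims.append(cv2.resize(p['pixels'][v-35:v+35,u-45:u+45],(400,311),interpolation=3))
    u,v=pix(p,[.604,-.127,.1]).astype(int);ims.append(cv2.resize(p['pixels'][v-42:v+28,u-45:u+45],(400,289),interpolation=3))
    np.savez(f'{n}1.npz',**{k:np.array(v) for k,v in p.items()})
cv2.imwrite('pics/d2.png',np.vstack([np.hstack(ims[0::2]),np.hstack(ims[1::2])]))
```

```text
[ 0.60307609 -0.12892762  0.20128343] [-1.79806433e+02 -3.56521775e-02  1.04599356e+02]
side fork_hole [48.8 -2.1 45.4] 0.71
side keeper_pivot [ 89.  -12.   41.7] 0.75
side link_pivot [-69.6   3.3   2.8] 0.77
side link_post [-5.9  0.6 64.2] 0.89
side keeper_stud [ 94.8 -67.7  79.5] 0.56
side bed [-0.2 -0.3 -1.1] 0.61
side pin [0.5731, -0.3273, 0.0414] 0.86
side pin [0.6049, -0.1263, 0.0612] 0.56
top fork_hole [ 94.2 -68.3  81.4] 0.75
top keeper_pivot [ 82.5 -14.   45.9] 0.75
top link_pivot [-72.2  -0.2   0.3] 0.9
top link_post [-8.9  3.8 65.3] 0.7
top keeper_stud [ 99.1 -69.   80.1] 0.51
top bed [ 1.8 -2.5 -0.8] 0.98
```

View pics/d2.png

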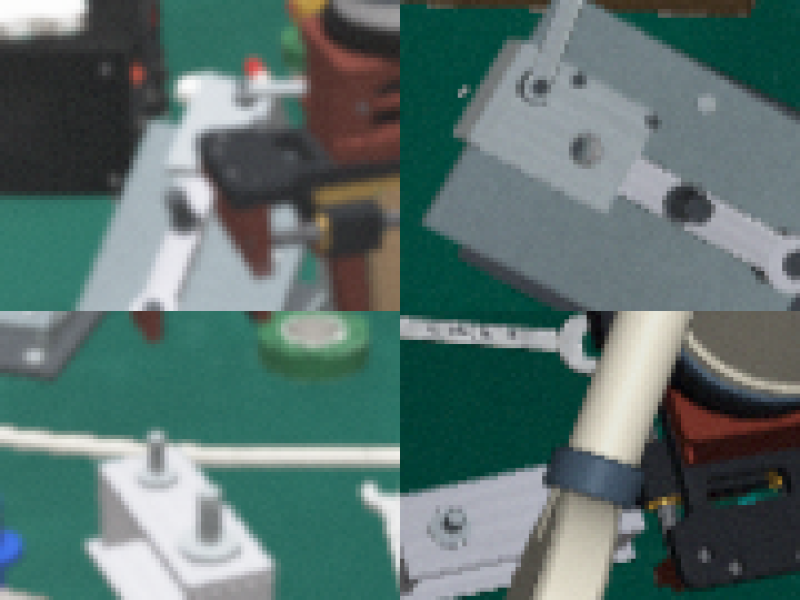

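The link is home, with the arm lying into the fork (top-right crop, post at (688,205), hole at (585,150)). The wide-flanged steel pin stands alone under the open fingers (bottom left, (208,520)). I'm descending on it.

>>> drive_tool(
  steps=[
    [0.04,0.042,0.5,0,0,0,0.5],
    [0,0,0.6,0,0,0,0.5],
    [0,0,0.6,0,0,0,0.5],
    [0,0,0.5,0,0,0,0.5],
    [0,0,0.4,0,0,0,0.5],
    [0,0,0,0,0,0,0.8],
    [0,0,0,0,0,0,0.9],
    [0,0,0,0,0,0,0.95],
    [0,0,0,0,0,0,0.95],
    [0,0,0,0,0,0,0.95],
  ],
)

```text
time_s: 13.15
eef_pos: [0.6054, -0.1233, 0.0759]
tcp_rot: [179.8, 0.1, 105.0]
ft_force: [0.3, -0.2, 2.5]
opening: 0.125
grasp_force: 30.0
```

>>> drive_tool(
  steps=[
    [0,0,0,0,0,0,0.7],
    [0,0,0,0,0,0,0.7],
    [-0.05,0,0.07,0,0,0,0.7],
    [0,0,0.07,0,0,0,0.7],
    [0,0,0,0,0,0,0.7],
    [0,0,0,0,0,0,0.95],
    [0,0,0,0,0,0,0.95],
    [0,0,0,0,0,0,0.95],
  ],
)

```text
time_s: 13.95
eef_pos: [0.6051, -0.1255, 0.0671]
tcp_rot: [180.0, 0.0, 105.0]
ft_force: [-0.6, 0.7, 0.6]
opening: 0.128
grasp_force: 30.0
```

>>> drive_tool(
  steps=[
    [0,0,-0.4,0,0,0,0.95],
    [0,0,-0.6,0,0,0,0.95],
    [0,0,-0.8,0,0,0,0.95],
    [0,0,-0.8,0,0,0,0.95],
    [0,0,-0.8,0,0,0,0.95],
    [0,0,-0.6,0,0,0,0.95],
    [0,0,0,0,0,0,0.95],
  ],
)

```text
time_s: 14.65
eef_pos: [0.6063, -0.1258, 0.2733]
tcp_rot: [179.5, 0.3, 105.0]
ft_force: [-0.5, 0.4, -0.2]
opening: 0.128
grasp_force: 30.0
```

Run:
```python
from h import *
D=lambda y:R.from_euler('xyz',[180,0,y],degrees=True)
P,Q=cur();s=env.read_state();print(P,s['opening'],s['ft_force'])
A=np.array([.50,.05,.28])
plan([(P,D(65.45)),(A,D(65.45)),(A,RB),(W([50,0,130]),RB)])
p=dict(np.load('top1.npz'));p={k:(v.item() if v.ndim==0 else v) for k,v in p.items()}
C=np.linalg.inv(p['world_to_cam'])[:3,3];n=r.apply([0,0,1])
def onplane(u,v,z):
    d=world(p,u,v,1.)-C;return inv(C+d*(n@(W([0,0,z])-C))/(n@d))
u0,v0=pix(p,W([40,0,40])).astype(int)
print('hole eye',onplane(u0-45+185/400*90,v0-35+150/311*70,44))
g=cv2.cvtColor(p['pixels'],cv2.COLOR_BGR2GRAY);u,v=pix(p,W([50,0,44])).astype(int)
print(u,v);print(g[v-6:v+7,u-8:u+9])
```

```text
[ 0.60627389 -0.12581277  0.27329437] 0.12766134364754936 [-0.51248609  0.39348594 -0.17907036]
shift [0. 0. 0.] rows>= 0.0 turn [0.0015 0.0003 0.11  ] rows>= 5.7
shift [ 2.315 -3.394 -0.134] rows>= 5.1 turn [0. 0. 0.] rows>= 0.0
shift [0. 0. 0.] rows>= 0.0 turn [-0.      0.0833  0.    ] rows>= 4.3
shift [ 2.393 -1.669  2.939] rows>= 5.2 turn [0. 0. 0.] rows>= 0.0
hole eye [49.4  0.9 44. ]
206 261
[[156 157 158 162 158 158 161 156 158 158 159 159 157 159 154 152 152]
 [156 155 155 157 161 160 157 159 157 156 160 156 158 159 157 154 154]
 [156 154 155 153 156 157 157 151 147 143 154 157 158 160 163 161 155]
 [159 159 154 154 157 152 147 120 127 118 137 148 156 159 159 154 160]
 [157 160 162 157 156 146 110  80  99 115 124 135 157 154 156 158 158]
 [158 159 158 158 159 127  77  68  94 117 137 138 150 157 156 158 155]
 [156 155 158 157 158 107  68  72 101 122 134 142 138 153 158 158 159]
 [159 156 154 154 156 114  73  88 107 127 131 147 141 152 155 159 159]
 [159 162 160 155 156 134  87  94 110 124 126 132 146 154 156 158 156]
 [160 156 161 159 161 156 120 106 114 109 130 141 156 158 154 153 155]
 [158 158 158 157 158 160 153 139 127 127 142 156 161 158 158 155 154]
 [157 154 155 159 160 158 159 159 159 156 155 156 160 160 157 155 158]
 [156 157 159 157 157 156 158 160 157 158 157 156 159 159 161 156 157]]
```

>>> drive_tool(
  steps=[
    [0,0,0,0,0,0.0183,0.95],
    [0,0,0,0,0,0.0183,0.95],
    [0,0,0,0,0,0.0183,0.95],
    [0,0,0,0,0,0.0183,0.95],
    [0,0,0,0,0,0.0183,0.95],
    [0,0,0,0,0,0.0183,0.95],
    [0,0,0,0,0,0,0.95],
  ],
)

```text
time_s: 15.35
eef_pos: [0.6048, -0.1254, 0.265]
tcp_rot: [-179.8, 0.0, 65.5]
ft_force: [0.1, -0.5, -1.5]
opening: 0.128
grasp_force: 30.0
```

>>> drive_tool(
  steps=[
    [0.3,-0.45,-0.1,0,0,0,0.95],
    [0.38,-0.56,-0.1,0,0,0,0.95],
    [0.38,-0.56,0,0,0,0,0.95],
    [0.38,-0.56,0,0,0,0,0.95],
    [0.38,-0.56,0,0,0,0,0.95],
    [0.3,-0.5,0,0,0,0,0.95],
    [0.2,-0.2,0,0,0,0,0.95],
    [0,0,0,0,0,0,0.95],
  ],
)

```text
time_s: 16.15
eef_pos: [0.4985, 0.0515, 0.2768]
tcp_rot: [-180.0, -0.0, 65.8]
ft_force: [1.1, 0.5, -1.3]
opening: 0.13
grasp_force: 30.0
```

>>> drive_tool(
  steps=[
    [0,0,0,0,0.0208,0,0.95],
    [0,0,0,0,0.0208,0,0.95],
    [0,0,0,0,0.0208,0,0.95],
    [0,0,0,0,0.0208,0,0.95],
    [0,0,0,0,0,0,0.95],
  ],
)

```text
time_s: 16.65
eef_pos: [0.4987, 0.0465, 0.2742]
tcp_rot: [-179.8, -30.0, 65.1]
ft_force: [-0.3, 0.1, -1.6]
opening: 0.133
grasp_force: 30.0
```

Run:
```python
from h import *
plan([(W([50,0,140]),RB)]);print(env.read_state()['opening'])
```

```text
shift [ 2.507 -1.689  2.676] rows>= 5.0 turn [-0.      0.0001 -0.0009] rows>= 0.0
0.13319638487487098
```

>>> drive_tool(
  steps=[
    [0.4,-0.25,0.3,0,0,0,0.95],
    [0.4,-0.28,0.45,0,0,0,0.95],
    [0.4,-0.28,0.45,0,0,0,0.95],
    [0.4,-0.28,0.45,0,0,0,0.95],
    [0.4,-0.28,0.45,0,0,0,0.95],
    [0.4,-0.25,0.4,0,0,0,0.95],
    [0.1,-0.07,0.18,0,0,0,0.95],
    [0,0,0,0,0,0,0.95],
  ],
)

```text
time_s: 17.45
eef_pos: [0.4943, 0.2456, 0.2222]
tcp_rot: [-180.0, -29.8, 65.7]
ft_force: [0.2, -0.9, -2.1]
opening: 0.127
grasp_force: 30.0
```

```bash
python3 st.py
python3 - <<'E'
from h import *
P,Q=cur();ims=[]
for n in('side','top'):
    p=env.get_image(n)
    for x in env.spot_point(p,'pin_long')[:1]:print(n,'pin',inv(x['point']),x['score'])
    for x in env.spot_point(p,'fork_hole')[:1]:print(n,'hole',inv(x['point']),x['score'])
    u,v=pix(p,W([50,0,70])).astype(int)
    ims.append(cv2.resize(p['pixels'][v-35:v+35,u-45:u+45],(400,311),interpolation=3));np.savez(f'{n}2.npz',**{k:np.array(v) for k,v in p.items()})
cv2.imwrite('pics/d3.png',np.hstack(ims))
E
```

```text
17.45 [ 53.4   3.  139.1] 11.1 29.999875724315643 F bed [-1.7 -0.5 -1.4] [ 0.14 -0.21 -0.2 ]
side pin [-364.5 -283.5  171.7] 0.78
side hole [47.9 -2.8 45. ] 0.69
top pin [-455.4 -310.2  224. ] 0.7
top hole [48.1 -0.5 46.1] 0.83
```

View pics/d3.png

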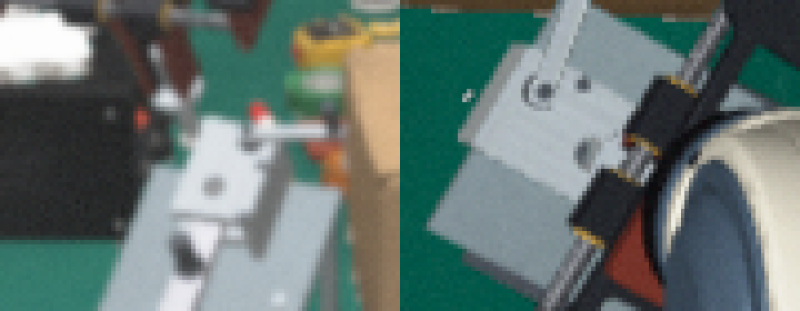

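>>> drive_tool(
  steps=[
    [-0.06,0.06,0.2,0,0,0,0.95],
    [0,0,0.25,0,0,0,0.95],
    [0,0,0.2,0,0,0,0.95],
    [0,0,0.1,0,0,0,0.95],
    [0,0,0,0,0,0,0.95],
    [0,0,0,0,0,0,0.95],
  ],
)

```text
time_s: 18.35
eef_pos: [0.5039, 0.2584, 0.1894]
tcp_rot: [-180.0, -29.9, 65.5]
ft_force: [-0.4, 0.0, -1.0]
opening: 0.13
grasp_force: 30.0
```

```bash
python3 st.py
```

```text
18.35 [ 50.6  -0.4 102.8] 11.5 29.999909698963165 F bed [-0.6  0.4 -0.8] [ 0.06 -0.05 -0.08]
```

>>> drive_tool(
  steps=[
    [0,0,0,0,0,0,0.95],
  ],
)

```text
time_s: 18.45
eef_pos: [0.5042, 0.2583, 0.19]
tcp_rot: [180.0, -30.0, 65.5]
ft_force: [0.9, -0.2, -1.3]
opening: 0.132
grasp_force: 30.0
```

```bash
python3 st.py
python3 - <<'E'
from h import *
P,Q=cur();ims=[]
for n in('side','top'):
    p=env.get_image(n);np.savez(f'{n}3.npz',**{k:np.array(v) for k,v in p.items()})
    tip=P+Q.apply([0,0,.049]);print(n,'tip',inv(tip),pix(p,tip).round(1),'hole',pix(p,W([50,0,44])).round(1),'per mm x,y', (pix(p,W([60,0,44]))-pix(p,W([50,0,44]))).round(2)/10,(pix(p,W([50,10,44]))-pix(p,W([50,0,44]))).round(2)/10,(pix(p,W([50,0,54]))-pix(p,W([50,0,44]))).round(2)/10)
    u,v=pix(p,W([50,0,60])).astype(int);print(u,v)
    c=cv2.resize(p['pixels'][v-25:v+25,u-25:u+25],(400,400),interpolation=cv2.INTER_CUBIC);ims.append(c)
cv2.imwrite('pics/d4.png',np.hstack(ims))
E
```

```text
18.45 [ 50.9  -0.7 103.4] 11.6 29.999850690364838 F bed [-0.5 -0.9 -1.2] [ 0.   -0.02 -0.08]
side tip [50.9 -0.7 54.4] [279.1 182. ] hole [279.7 184.5] per mm x,y [ 0.115 -0.287] [-0.33  -0.046] [-0.089 -0.217]
278 181
top tip [50.9 -0.7 54.4] [207.5 261.2] hole [206.6 261.2] per mm x,y [-0.419 -0.242] [-0.256  0.421] [0.106 0.042]
208 261
```

View pics/d4.png

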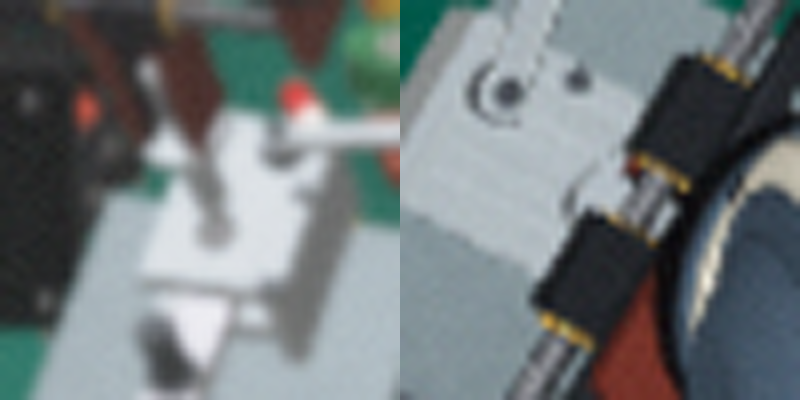

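The pin's nose in the side crop, at about (210,218), sits just above the hole at (214,235), lined up along the pin's axis. In the top crop the flange covers the hole concentrically. I'm lowering it gently.

>>> drive_tool(
  steps=[
    [0,0,0.06,0,0,0,0.95],
    [0,0,0.06,0,0,0,0.95],
    [0,0,0.06,0,0,0,0.95],
    [0,0,0.05,0,0,0,0.95],
    [0,0,0.05,0,0,0,0.95],
    [0,0,0,0,0,0,0.95],
    [0,0,0,0,0,0,0.95],
  ],
)

```text
time_s: 19.25
eef_pos: [0.5068, 0.2646, 0.1771]
tcp_rot: [-180.0, -29.9, 65.5]
ft_force: [-0.7, 0.1, -1.6]
opening: 0.127
grasp_force: 30.0
```

```bash
python3 st.py
```

```text
19.25 [50.3 -0.5 88.8] 11.2 29.999903440475464 F bed [-1.   0.7 -1.3] [ 0.05 -0.06 -0.06]
```

>>> drive_tool(
  steps=[
    [0,0,0.04,0,0,0,0.95],
    [0,0,0.04,0,0,0,0.95],
    [0,0,0.04,0,0,0,0.95],
    [0,0,0,0,0,0,0.95],
  ],
)

```text
time_s: 19.65
eef_pos: [0.5076, 0.2672, 0.1714]
tcp_rot: [-179.9, -29.9, 65.5]
ft_force: [-3.2, -1.7, -1.2]
opening: 0.128
grasp_force: 30.0
```

```bash
python3 st.py
```

```text
19.65 [49.8 -0.1 82.5] 11.3 30.00541716814041 F bed [-3.1  2.2  0.4] [ 0.12 -0.12 -0.04]
```

>>> drive_tool(
  steps=[
    [0,0,0.04,0,0,0,0.95],
    [0,0,0.04,0,0,0,0.95],
    [0,0,0,0,0,0,0.95],
  ],
)

```text
time_s: 19.95
eef_pos: [0.5084, 0.269, 0.1678]
tcp_rot: [-179.9, -29.9, 65.5]
ft_force: [-3.7, -0.9, -1.7]
opening: 0.131
grasp_force: 30.0
```

```bash
python3 st.py
```

```text
19.95 [49.8 -0.  78.5] 11.6 30.008099377155304 F bed [-2.9  3.  -0.3] [ 0.12 -0.12 -0.05]
```

>>> drive_tool(
  steps=[
    [-0.015,-0.012,0.04,0,0,0,0.95],
    [0,0,0.06,0,0,0,0.95],
    [0,0,0.06,0,0,0,0.95],
    [0,0,0,0,0,0,0.95],
  ],
)

```text
time_s: 20.35
eef_pos: [0.5097, 0.2726, 0.1606]
tcp_rot: [-180.0, -29.9, 65.5]
ft_force: [-2.3, 0.1, -2.8]
opening: 0.131
grasp_force: 30.0
```

```bash
python3 st.py
```

```text
20.35 [49.5  0.2 70.3] 11.5 30.00103533267975 F bed [-2.1  2.2 -2. ] [ 0.07 -0.06 -0.04]
```

>>> drive_tool(
  steps=[
    [0,0,0.06,0,0,0,0.95],
    [0,0,0.06,0,0,0,0.95],
    [0,0,0.06,0,0,0,0.95],
    [0,0,0,0,0,0,0.95],
  ],
)

```text
time_s: 20.75
eef_pos: [0.5115, 0.2766, 0.1529]
tcp_rot: [-180.0, -29.9, 65.5]
ft_force: [-2.3, 0.6, -3.9]
opening: 0.13
grasp_force: 30.0
```

```bash
python3 st.py
```

```text
20.75 [49.4  0.2 61.4] 11.4 30.001750588417053 F bed [-2.3  2.3 -3.2] [ 0.07 -0.07 -0.05]
```

Going smoothly: the nose is through the lower cheek region. About 10 mm is left.

>>> drive_tool(
  steps=[
    [0,0,0.06,0,0,0,0.95],
    [0,0,0.06,0,0,0,0.95],
    [0,0,0.04,0,0,0,0.95],
    [0,0,0,0,0,0,0.95],
  ],
)

```text
time_s: 21.15
eef_pos: [0.5131, 0.2802, 0.1462]
tcp_rot: [-180.0, -29.9, 65.5]
ft_force: [-4.6, -0.8, -3.0]
opening: 0.129
grasp_force: 30.0
```

```bash
python3 st.py
```

```text
21.15 [49.5  0.2 53.6] 11.3 30.00433623790741 F bed [-3.8  3.9 -1.2] [ 0.07 -0.07 -0.05]
```

>>> drive_tool(
  steps=[
    [0,0,0.03,0,0,0,0.95],
    [0,0,0.03,0,0,0,0.95],
    [0,0,0,0,0,0,0.95],
  ],
)

```text
time_s: 21.45
eef_pos: [0.5137, 0.2811, 0.1444]
tcp_rot: [-180.0, -29.9, 65.5]
ft_force: [-7.1, -5.9, 2.1]
opening: 0.13
grasp_force: 30.0
```

```bash
python3 st.py
```

```text
21.45 [49.5  0.2 51.5] 11.4 30.023289620876312 F bed [-6.1  4.   6. ] [ 0.05 -0.09 -0.08]
```

>>> drive_tool(
  steps=[
    [-0.01,-0.008,0.02,0,0,0,0.95],
    [0,0,0.02,0,0,0,0.95],
    [0,0,0,0,0,0,0.95],
  ],
)

```text
time_s: 21.75
eef_pos: [0.5137, 0.2812, 0.1443]
tcp_rot: [179.9, -29.9, 65.6]
ft_force: [-12.8, -12.3, 9.6]
opening: 0.129
grasp_force: 30.1
```

```bash
python3 st.py
```

```text
21.75 [49.6  0.1 51.4] 11.4 30.069022178649902 F bed [-9.5  6.5 16.6] [-0.04 -0.08 -0.14]
```

>>> drive_tool(
  steps=[
    [0.005,0.005,-0.04,0,0,0,0.95],
    [0,0,0,0,0,0,0.7],
    [0,0,0,0,0,0,0.68],
    [0,0,-0.2,0,0,0,0.68],
    [0,0,-0.5,0,0,0,0.68],
    [0,0,-0.6,0,0,0,0.68],
    [0,0,-0.3,0,0,0,0.68],
    [0,0,0,0,0,0,0.68],
  ],
)

```text
time_s: 22.55
eef_pos: [0.4984, 0.2445, 0.2168]
tcp_rot: [179.7, -30.1, 65.6]
ft_force: [0.3, -1.0, -0.1]
opening: 0.319
grasp_force: 0.0
```

```bash
python3 st.py
python3 - <<'E'
from h import *
for n in('side','top'):
    p=env.get_image(n)
    for l in('keeper_stud','pin_long','link_post'):
        for x in env.spot_point(p,l)[:4]:
            b=inv(x['point'])
            if abs(b).max()<150:print(n,l,b,round(x['score'],2))
    u,v=pix(p,W([90,-60,60])).astype(int)
    if n=='side':
        ims=[cv2.resize(p['pixels'][v-25:v+35,u-45:u+25],(466,400),interpolation=3)]
    else: ims.append(cv2.resize(p['pixels'][v-15:v+45,u-35:u+15],(333,400),interpolation=3))
cv2.imwrite('pics/d5.png',np.hstack(ims))
plan([(W([97,-67.5,110]),RB),(W([97,-67.5,62]),RB)])
E
```

```text
22.55 [ 51.4  -1.2 134.1] 28.1 0.0 F bed [-0.7 -0.7  0.3] [-0.25  0.15 -0.14]
side keeper_stud [ 97.1 -67.8  78. ] 0.5
side pin_long [49.2  4.4 43.7] 0.58
side link_post [-1.2 -0.  61.7] 0.91
top keeper_stud [ 95.4 -67.9  80.7] 0.59
top pin_long [49.   1.9 44.9] 0.71
top pin_long [47.9  0.3 47.9] 0.6
shift [0.96  1.362 0.393] rows>= 2.1 turn [-0.0003  0.0003  0.0001] rows>= 0.0
shift [0.   0.   0.96] rows>= 1.2 turn [0. 0. 0.] rows>= 0.0
```

View pics/d5.png

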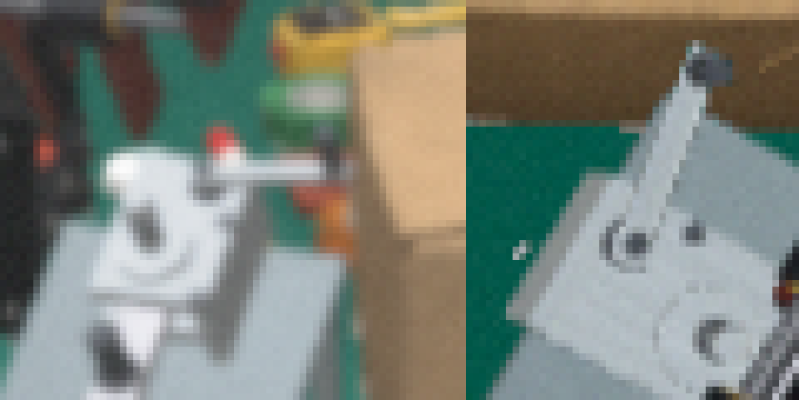

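The pin is seated, with its flange flat on the fork (side crop (150,235)). The keeper stud is at the end of the bar, at (330,145) in the side crop. Next, over the stud.

>>> drive_tool(
  steps=[
    [0.3,0.4,0,0,0,0,0.68],
    [0.35,0.5,0,0,0,0,0.68],
    [0.26,0.4,0.2,0,0,0,0.68],
    [0.03,0.05,0.15,0,0,0,0.68],
    [0,0,0,0,0,0,0.68],
    [0,0,0,0,0,0,0.68],
  ],
)

```text
time_s: 23.55
eef_pos: [0.5781, 0.2621, 0.2205]
tcp_rot: [-179.9, -29.9, 65.5]
ft_force: [-0.5, -0.0, 0.7]
opening: 0.318
grasp_force: 0.0
```

```bash
python3 st.py
```

```text
23.55 [ 95.7 -66.3 112.7] 28.0 0.0 F bed [0.2 0.4 0.7] [ 0.13 -0.11 -0.04]
```

>>> drive_tool(
  steps=[
    [0.02,0.03,0.25,0,0,0,0.68],
    [0,0,0.25,0,0,0,0.68],
    [0,0,0.25,0,0,0,0.68],
    [0,0,0.25,0,0,0,0.68],
    [0,0,0,0,0,0,0.68],
    [0,0,0,0,0,0,0.85],
    [0,0,0,0,0,0,0.95],
    [0,0,0,0,0,0,0.95],
    [0,0,0,0,0,0,0.95],
  ],
)

```text
time_s: 24.45
eef_pos: [0.5901, 0.2853, 0.1792]
tcp_rot: [-179.9, -30.0, 65.5]
ft_force: [-5.5, 0.5, 0.9]
opening: 0.1
grasp_force: 30.0
```

```bash
python3 st.py
```

```text
24.45 [ 97.8 -67.7  63.9] 8.8 30.007908940315247 F bed [-1.1  5.2  1.7] [ 0.16 -0.05 -0.08]
```

>>> drive_tool(
  steps=[
    [-0.134,0.02,0,0,0,0,0.95],
    [-0.138,0.004,0,0,0,0,0.95],
    [-0.154,-0.018,0,0,0,0,0.95],
    [-0.152,-0.036,0,0,0,0,0.95],
    [0,0,0,0,0,0,0.95],
  ],
)

```text
time_s: 24.95
eef_pos: [0.5776, 0.2644, 0.1653]
tcp_rot: [-179.8, -30.1, 65.6]
ft_force: [-6.7, 6.0, 0.1]
opening: 0.102
grasp_force: 30.0
```

```bash
python3 st.py
```

```text
24.95 [ 69.8 -64.9  64. ] 9.0 30.011290311813354 F bed [ 2.4  8.6 -1.2] [ 0.29  0.1  -0.09]
```

>>> drive_tool(
  steps=[
    [-0.144,-0.08,0,0,0,0,0.95],
    [-0.136,-0.078,0,0,0,0,0.95],
    [-0.124,-0.096,0,0,0,0,0.95],
    [-0.108,-0.112,0,0,0,0,0.95],
    [-0.092,-0.126,0,0,0,0,0.95],
    [0,0,0,0,0,0,0.95],
  ],
)

```text
time_s: 25.55
eef_pos: [0.5455, 0.2511, 0.151]
tcp_rot: [-180.0, -30.2, 65.6]
ft_force: [-1.9, 7.0, 1.4]
opening: 0.1
grasp_force: 30.0
```

```bash
python3 st.py
```

```text
25.55 [ 40.6 -41.2  64.3] 8.8 29.95379537343979 F bed [ 5.5  4.6 -1.6] [ 0.12  0.21 -0.13]
```

>>> drive_tool(
  steps=[
    [-0.074,-0.138,0,0,0,0,0.95],
    [-0.052,-0.148,0,0,0,0,0.95],
    [-0.034,-0.152,0,0,0,0,0.95],
    [-0.01,-0.06,0,0,0,0,0.95],
    [0,0,0,0,0,0,0.95],
  ],
)

```text
time_s: 26.05
eef_pos: [0.5213, 0.2533, 0.1467]
tcp_rot: [179.8, -30.1, 65.6]
ft_force: [3.1, 3.7, 0.4]
opening: 0.103
grasp_force: 29.9
```

```bash
python3 st.py
```

```text
26.05 [ 31.5 -18.4  64.6] 9.1 29.948424696922302 F bed [ 4.2 -1.2 -2. ] [-0.11  0.13 -0.1 ]
```

Close. About 4–5 mm is left to the stop.

>>> drive_tool(
  steps=[
    [0,-0.03,0,0,0,0,0.95],
    [0,-0.03,0,0,0,0,0.95],
    [0,-0.02,0,0,0,0,0.95],
    [0,0,0,0,0,0,0.95],
  ],
)

```text
time_s: 26.45
eef_pos: [0.5178, 0.2543, 0.1463]
tcp_rot: [179.8, -30.0, 65.5]
ft_force: [4.1, -0.2, 4.3]
opening: 0.105
grasp_force: 30.0
```

```bash
python3 st.py
```

```text
26.45 [ 30.8 -14.7  64.6] 9.3 29.965258240699768 F bed [ 3.5 -3.8  3. ] [-0.11  0.05 -0.08]
```

>>> drive_tool(
  steps=[
    [0,-0.02,0,0,0,0,0.95],
    [0,-0.02,0,0,0,0,0.95],
    [0,0,0,0,0,0,0.95],
  ],
)

```text
time_s: 26.75
eef_pos: [0.5166, 0.2545, 0.1461]
tcp_rot: [179.7, -30.0, 65.6]
ft_force: [6.9, -1.0, 4.1]
opening: 0.106
grasp_force: 30.0
```

```bash
python3 st.py
```

```text
26.75 [ 30.5 -13.6  64.6] 9.3 29.962733387947083 F bed [ 3.7 -6.7  2.6] [-0.22  0.01 -0.09]
```

>>> drive_tool(
  steps=[
    [0,-0.02,0,0,0,0,0.95],
    [0,-0.02,0,0,0,0,0.95],
    [0,0,0,0,0,0,0.95],
  ],
)

```text
time_s: 27.05
eef_pos: [0.5164, 0.2546, 0.1462]
tcp_rot: [179.5, -30.0, 65.5]
ft_force: [14.6, -2.3, 0.6]
opening: 0.1
grasp_force: 29.9
```

```bash
python3 st.py
```

```text
27.05 [ 30.5 -13.4  64.6] 8.8 29.948793947696686 F bed [  3.7 -14.3  -1.4] [-0.45  0.04 -0.07]
```

>>> drive_tool(
  steps=[
    [0,0.03,0,0,0,0,0.95],
    [0,0,0,0,0,0,0.78],
    [0,0,0,0,0,0,0.75],
    [0,0,-0.2,0,0,0,0.75],
    [0,0,-0.5,0,0,0,0.75],
    [0,0,-0.7,0,0,0,0.75],
    [-0.5,0,-0.7,0,0,0,0.75],
    [-0.8,0,-0.5,0,0,0,0.75],
    [-0.8,0,-0.3,0,0,0,0.75],
    [-0.6,0.4,0,0,0,0,0.75],
  ],
)

```text
time_s: 28.05
eef_pos: [0.4527, 0.0734, 0.2054]
tcp_rot: [179.7, -30.0, 65.7]
ft_force: [1.5, -0.6, 0.5]
opening: 0.247
grasp_force: 0.0
```

>>> drive_tool(
  steps=[
    [-0.3,0.6,0,0,0,0,0.75],
    [0,0.6,0,0,0,0,0.75],
    [0,0.6,0,0,0,0,0.75],
    [0,0,0,0,0,0,0.75],
  ],
)

```text
time_s: 28.45
eef_pos: [0.5317, 0.0245, 0.194]
tcp_rot: [-179.7, -29.9, 65.3]
ft_force: [-0.9, 1.6, 0.3]
opening: 0.251
grasp_force: 0.0
```

```bash
python3 st.py
python3 - <<'E'
from h import *
ims=[]
for n in('side','top'):
    p=env.get_image(n)
    for l in('keeper_stud','pin_long','link_post'):
        for x in env.spot_point(p,l)[:4]:
            b=inv(x['point'])
            if abs(b).max()<150:print(n,l,b,round(x['score'],2))
    u,v=pix(p,W([30,0,50])).astype(int)
    ims.append(cv2.resize(p['pixels'][v-40:v+40,u-40:u+40],(400,400),interpolation=3))
cv2.imwrite('pics/d6.png',np.hstack(ims))
E
```

```text
28.45 [-121.4 -122.9  207.5] 22.1 0.0 F bed [ 1.1  1.4 -0.3] [ 0.19 -0.09  0.1 ]
side link_post [-0.6 -1.7 67.5] 0.81
top keeper_stud [ 27.6 -13.4  80.5] 0.59
top pin_long [49.7  1.3 49.2] 0.57
top link_post [-9.4  3.9 63.5] 0.79
```

View pics/d6.png

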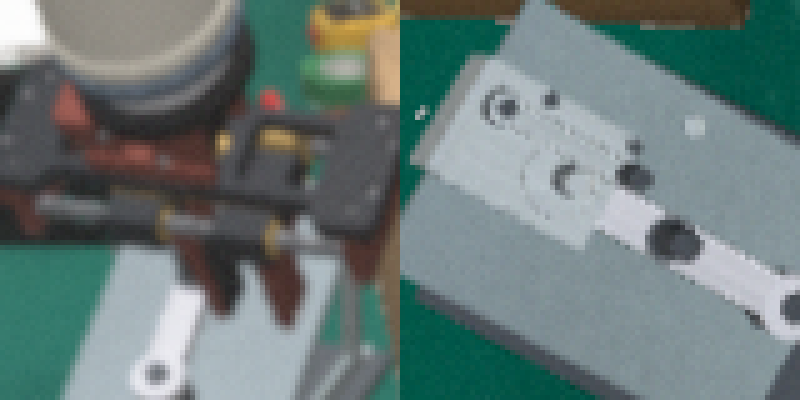

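The top crop shows the link home, the pin seated at (570,180), and the keeper lying straight down the bed across the flange with its stud at (635,178). The tool is clear of everything, so I'm handing in.

```bash
python3 -c "
from station import env
print(env.finish_job())"
```

```text
the job is handed in; nothing more can be done
None
```

The job is done and handed in at about 28 s of the 69 s allowed: the link is home on its stop, the long pin is seated with its flange flat on the fork, and the keeper is fully across it on its stop; I did not touch the short pin, spool, tape or spanner.

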